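# Set up the cup-drying rack and load the washed cups

## Robot

A 6-joint arm with a two-finger parallel gripper is mounted at the origin on the work surface. World frame = base frame: x ahead of the robot, y to its left, z up, the work surface at z = 0. Lengths are in mm, angles in degrees, forces in N, time in s.
With the tool pointing down it reaches from about 300 to 850 mm from the base axis. Payload 4.2 kg.
Tool frame: the origin (TCP) lies between the finger pads; the fingertips stand 22 mm ahead of it and the grasp point (between the pads) lies 3 mm ahead of it; z points along the fingers, y is the direction in which the jaws open and shut (so a half turn about z gives the same grasp; the last joint's range is limited). The gripper opens to 91 mm and grips with 3 to 60 N. Pads are 32 mm wide; open, the fingers measure 118 mm over their backs; the gripper's body (76 mm by 178 mm) begins 60 mm behind the grasp point.
Start: joints at [-66.578, 18.312, 89.639, -0, 72.044, -1.146], TCP at [239.078, -522.956, 235.976] pointing down, gripper open.
Joint ranges: [-177.97, 177.97], [-48.28, 115.42], [12.27, 149.76], [-77.06, 257.06], [2.81, 150.46], [-146.56, 146.56]. Speed limits (degrees/s): [147.25, 147.25, 180, 180, 180, 180].

## Interface

Orientations are given as [roll, pitch, yaw] about the fixed x, y, z axes, in that order (R = Rz(yaw) Ry(pitch) Rx(roll)).
In Python, from workcell import * gives the robot as it stands.
- The arm moves only by the shell command python3 -m jog 'ROWS' [OPENING] [FORCE]. ROWS is text: rows parted by semicolons, each of 6 numbers parted by spaces: the shift along the tool's x, y, z in units of 0.5 m (1.0 is 0.5 m), then the turn, a rotation vector about the tool's x, y, z in units of pi/2 rad (1.0 is pi/2 rad). A call has 1 to 20 rows; each row is the pose to reach, as a shift and turn from the pose measured when the call began, along the tool's axes at that moment; what a row does not reach only later rows make up. A row lasts 1/12 s, in which the tool goes at most 41.7 mm and 7.16 degrees, less where a joint would pass 70% of its speed; a pose out of reach is approached as far as the arm can. A call with a number of a shift or a turn outside -1 to 1 is refused whole. A call with a gripper value outside its range is refused whole. OPENING is the opening, from -1 (shut) to 1 (fully open), set as the call begins (- or left out, the last holds). The fingers move at their own pace and stop on an object; FORCE is the grip in N (left out, the last holds). Time passes only in rows, so rows that repeat a pose let the fingers close. It gives the time, the measured TCP pose, the force and the opening at its end, in the units of the state.
- state(): the state, without advancing time (a new reading comes with each control period).
- grab_frame(name): name is "scene" or "side" or "wrist"; returns the picture (384x512x3 uint8, red, green, blue); there is no depth.
- calibration(name): a dict with "mtx" (3x3 intrinsics, pixels), "rvec" (rotation vector, rad) and "tvec" (3), from world to camera coordinates, as OpenCV has them. Camera axes: x right, y down, z forward; pixel columns grow to the right and rows downward; lengths in mm; the calibration is good to about 2 mm. A picture is of the moment at which its call begins: read the wrist's pose just before it. calibration takes no time and is no camera call; for the wrist camera it gives the pose at the moment of the call.
- job_done(): hands the job in, once; it reports no verdict.
Trained networks look in the newest picture that a camera, given by its name, has taken for a name from the list of things; names that differ only in an ending like _2 or _b are one class to them, and where a whole thing is asked for, a point or a joint stands for the part that bears it (a point fixed in the world has none). Each returns a list of dicts, best first, with "confidence" (0 to 1); they miss things now and then, are a little off and sometimes report something else, mostly with a low value. They report only what shows in the picture. A call takes as long as a camera call. They do not tell look-alikes from the thing itself.
- spot_in(query, camera): "rect" ([left, top, right, bottom] in pixels, round what is visible of it).
- tip_of(query, camera): "location" ([column, row] in pixels: a listed point, or the origin of a listed thing).
The state is a dict: "time_s": time; "qpos": joint angles; "qvel": joint speeds; "effort": joint torques, N m; "ee_pos": TCP position; "ee_rot": TCP orientation; "force": force on the tool from outside, world axes, zero at the start; "torque": the same for the moment, N m; "gripper_width": finger opening in mm.
Only numpy, scipy, OpenCV 4.12 (cv2) and the standard library are available. Lean on these libraries where they do the work, as an engineer would, in place of code of your own. Each camera call takes 0.05 s, during which the arm holds its last target. There are 200 camera calls.

## Task

Get the drying rack ready and then load it: lift the drain slide out of its shut notch over the spout and drop it into the notch farthest from the spout so that the drain is fully open, and plug every post from the caddy fully home through an opening of the steel grid, feeling for the hidden socket underneath. Only then stand each washed dessert cup, mouth down as it is, over a post of its own, flat on the grid, and leave the other things on the counter where they are.

Things in the scene. Friction and masses are not known exactly. Their poses are not given: they have to be found in the camera images.
- rack: the cup-drying rack, fixed: black moulded base 246 x 246 mm. Origin at its centre on the counter, z up, x to its back. Its floor, 26 mm above the counter, has four round blind sockets, 15.8 mm across and 20 mm deep, one under each opening of the grid. Side and back rims are 40 mm high; the notched front rim, 8 mm thick, is centred 119 mm in front (-x) and 60 mm high
- grid: the steel drip grid on the rack's floor, fixed, 206 x 206 x 6 mm, origin under its centre. It lies off-centre and slightly askew in the rack, so each socket below is not central in its opening but 3 to 8 mm off, by much the same offset in all four: it must be felt for with a post's tip on the floor
- notch_shut (a point): centre of the bottom of the front rim's notch above the drain spout, 46 mm above the counter: slide here = drain shut. Notches are 16 mm wide along the rim (y of the rack) and 14 mm deep
- notch_open (a point): the same point of the notch farthest from the spout, 100 mm from the shut one along +y of the rack: fully open. Between them is a half-open notch
- slide_knob (a point): grip of the loose white drain slide (60 g): block 18 mm through the rim (x), 26 mm along it (y), from 19 mm below to 13 mm above this point. The slide straddles the rim, 44 mm wide along it; its 12 mm wide web drops into a notch. Seated, this point is 37 mm above the notch's bottom. Lifted 14 mm it clears the teeth and can go along the rim; lifted 23 mm its inner lip clears the rim
- opening1 (a point): centre, at the grid's top face 32 mm above the counter, of a square opening 32 mm wide in the grid
- opening2 (a point): centre, at the grid's top face 32 mm above the counter, of a square opening 32 mm wide in the grid
- opening3 (a point): centre, at the grid's top face 32 mm above the counter, of a square opening 32 mm wide in the grid
- opening4 (a point): centre, at the grid's top face 32 mm above the counter, of a square opening 32 mm wide in the grid
- caddy: the post caddy, fixed: a grey block 150 x 150 x 34 mm, origin under its centre, with four pockets at (+-40, +-40) mm in its x and y, in which the posts stand at the start, collars on its top
- post1_mid (a point): centre of the shaft of a white plastic post (50 g; z along it, up): shaft 30 mm across, from 22 mm below to 21 mm above this point; below it a collar 42 mm across and 5 mm thick, its underside 27 mm below this point; below that a shank 14 mm across, 24 mm long, tip 51 mm below this point, its edge chamfered 1.5 mm. Home, the collar rests on the grid, this point 59 mm above the counter. Three or four posts are there, the rest None
- post2_mid (a point): centre of the shaft of a white plastic post (50 g; z along it, up), like post1; may be absent (None)
- post3_mid (a point): centre of the shaft of a white plastic post (50 g; z along it, up), like post1; may be absent (None)
- post4_mid (a point): centre of the shaft of a white plastic post (50 g; z along it, up), like post1; may be absent (None)
- cup1_mid (a point): centre, half-way up, of a washed metal dessert cup standing mouth down (z up): 66 mm across at the mouth, 63 mm at the closed top, 56 mm tall, walls 3.5 mm, about 120 g; at the start on a black mat 4 mm thick, 310 x 120 mm. Over a post its mouth stands on the grid round the collar, this point 60 mm above the counter. Two or three cups are there, the rest None
- cup2_mid (a point): centre, half-way up, of a washed metal dessert cup standing mouth down, like cup1; may be absent (None)
- cup3_mid (a point): centre, half-way up, of a washed metal dessert cup standing mouth down, like cup1; may be absent (None)
- shaker: to be left alone: a small glass shaker with steel cap, 42 mm across, 85 mm tall
- cutter: to be left alone: a steel cookie-cutter ring, 68 mm across, 22 mm tall
- spice: to be left alone: a spice jar, 48 mm across, 100 mm tall
- timer: to be left alone: a kitchen timer, 68 mm across, 56 mm tall
Mind the look-alikes: they are no part of the job. Leave any pink look-alike of the part that bears cup2_mid alone.

How it is judged (in metres and radians):
On the way:
1. before any cup is put on the rack, the drain slide sits in the open notch and every post is plugged fully home (y of slide_knob in the frame of rack between 0.022 and 0.038 m and z of slide_knob in the frame of rack between 0.078 and 0.088 m and angle between slide_knob's own z axis and vertical below 0.15 rad and horizontal distance between slide_knob and notch_open below 0.012 m and (horizontal distance between post1_mid and opening1 below 0.013 m or horizontal distance between post1_mid and opening2 below 0.013 m or horizontal distance between post1_mid and opening3 below 0.013 m or horizontal distance between post1_mid and opening4 below 0.013 m) and z of each of post1_mid, post2_mid, post3_mid, post4_mid in the frame of rack below 0.064 m and angle between each of post1_mid, post2_mid, post3_mid, post4_mid's own z axis and vertical below 0.08 rad and (horizontal distance between post2_mid and opening1 below 0.013 m or horizontal distance between post2_mid and opening2 below 0.013 m or horizontal distance between post2_mid and opening3 below 0.013 m or horizontal distance between post2_mid and opening4 below 0.013 m) and (horizontal distance between post3_mid and opening1 below 0.013 m or horizontal distance between post3_mid and opening2 below 0.013 m or horizontal distance between post3_mid and opening3 below 0.013 m or horizontal distance between post3_mid and opening4 below 0.013 m) and (horizontal distance between post4_mid and opening1 below 0.013 m or horizontal distance between post4_mid and opening2 below 0.013 m or horizontal distance between post4_mid and opening3 below 0.013 m or horizontal distance between post4_mid and opening4 below 0.013 m) and z of each of cup1_mid, cup2_mid, cup3_mid in the frame of rack below 0.046 m), for 0.2 s.
At the end, for the whole second after the job is handed in: Slide down in the open notch (8 mm along, 5 mm high); every post upright in a socket, collar within 5 mm of the grid; every cup present upright, mouth down, flat on the grid (5 mm) round a post (centres within 16 mm), at rest (y of slide_knob in the frame of rack between 0.022 and 0.038 m and z of slide_knob in the frame of rack between 0.078 and 0.088 m and angle between slide_knob's own z axis and vertical below 0.15 rad and horizontal distance between slide_knob and notch_open below 0.012 m and (horizontal distance between post1_mid and opening1 below 0.013 m or horizontal distance between post1_mid and opening2 below 0.013 m or horizontal distance between post1_mid and opening3 below 0.013 m or horizontal distance between post1_mid and opening4 below 0.013 m) and z of each of post1_mid, post2_mid, post3_mid, post4_mid in the frame of rack below 0.064 m and angle between each of post1_mid, post2_mid, post3_mid, post4_mid, cup1_mid, cup2_mid, cup3_mid's own z axis and vertical below 0.08 rad and (horizontal distance between post2_mid and opening1 below 0.013 m or horizontal distance between post2_mid and opening2 below 0.013 m or horizontal distance between post2_mid and opening3 below 0.013 m or horizontal distance between post2_mid and opening4 below 0.013 m) and (horizontal distance between post3_mid and opening1 below 0.013 m or horizontal distance between post3_mid and opening2 below 0.013 m or horizontal distance between post3_mid and opening3 below 0.013 m or horizontal distance between post3_mid and opening4 below 0.013 m) and (horizontal distance between post4_mid and opening1 below 0.013 m or horizontal distance between post4_mid and opening2 below 0.013 m or horizontal distance between post4_mid and opening3 below 0.013 m or horizontal distance between post4_mid and opening4 below 0.013 m) and (horizontal distance between cup1_mid and post1_mid below 0.016 m or horizontal distance between cup1_mid and post2_mid below 0.016 m or horizontal distance between cup1_mid and post3_mid below 0.016 m or horizontal distance between cup1_mid and post4_mid below 0.016 m) and z of cup1_mid in the frame of rack between 0.055 and 0.065 m and linear speed of each of cup1, cup2, cup3 below 0.03 m/s and (horizontal distance between cup2_mid and post1_mid below 0.016 m or horizontal distance between cup2_mid and post2_mid below 0.016 m or horizontal distance between cup2_mid and post3_mid below 0.016 m or horizontal distance between cup2_mid and post4_mid below 0.016 m) and z of cup2_mid in the frame of rack between 0.055 and 0.065 m and (horizontal distance between cup3_mid and post1_mid below 0.016 m or horizontal distance between cup3_mid and post2_mid below 0.016 m or horizontal distance between cup3_mid and post3_mid below 0.016 m or horizontal distance between cup3_mid and post4_mid below 0.016 m) and z of cup3_mid in the frame of rack between 0.055 and 0.065 m); the robot touches nothing.
It fails at once if another thing on the counter is moved by more than 30 mm (distance of any of shaker, cutter, spice, timer from where it was at the start of the episode above 0.03 m).
Of post1, post2, post3, post4 only 3 to 4 are there at a start; the rules pass over those that are not, and their reading is None.
Of cup1, cup2, cup3 only 2 to 3 are there at a start; the rules pass over those that are not, and their reading is None.
At some moment in a run one of cup1, cup2, cup3 may be knocked a few centimetres aside while the robot is not near it.
It also fails if it takes over 210 s, if anything falls off the work surface, if the arm or the gripper's body presses on something with over 40 N, if the wrist force passes 120 N, or if a joint passes its speed limit or range.

## Working session

There is one attempt and no reset: what is moved stays moved. The work goes in short steps, Python scripts to look and compute and a shell command to move; the robot and the scene stay as the last step left them, time stands still between calls to the robot, and variables do not carry over. Pictures are saved under pics/ and viewed, about 12 in all and at most 16, crops included, and the job is handed in when it is done.

```bash
mkdir -p pics; ls; cat > h.py <<'E'
from workcell import *
import numpy as np, cv2
from scipy.spatial.transform import Rotation as R
def ray(cam,px,cal=None):
    c=cal or calibration(cam); M=cv2.Rodrigues(np.array(c["rvec"],float))[0]; t=np.array(c["tvec"],float).ravel()
    d=M.T@np.linalg.solve(np.array(c["mtx"],float),[px[0],px[1],1.]); return -M.T@t,d
def atz(cam,px,z,cal=None):
    o,d=ray(cam,px,cal); return o+d*(z-o[2])/d[2]
def tri(obs):
    A=np.zeros((3,3));b=np.zeros(3);L=[]
    for cam,px,*cal in obs:
        o,d=ray(cam,px,*cal); d=d/np.linalg.norm(d); P=np.eye(3)-np.outer(d,d);A+=P;b+=P@o;L.append((P,o))
    x=np.linalg.solve(A,b); return x,[np.linalg.norm(P@(x-o)) for P,o in L]
def proj(cam,p,cal=None):
    c=cal or calibration(cam); return cv2.projectPoints(np.array([p],float),np.array(c["rvec"],float),np.array(c["tvec"],float),np.array(c["mtx"],float),None)[0].ravel()
def pose():
    s=state(); return np.array(s["ee_pos"]),R.from_euler("xyz",s["ee_rot"],degrees=True)
def to(p,yaw=None):
    """row to reach tcp p with tool down, yaw"""
    P,Q=pose(); d=Q.inv().apply(np.array(p)-P)/500
    T=Q if yaw is None else R.from_euler("xyz",[180,0,yaw],degrees=True)
    r=(Q.inv()*T).as_rotvec()/(np.pi/2); return np.round(np.r_[d,r],4)
def snap(cam,fn=None):
    im=grab_frame(cam)
    if fn: cv2.imwrite("pics/"+fn,im[:,:,::-1])
    return im
E
python3 - <<'E'
from h import *
print(state())
a=snap("scene");names=["rack","grid","notch_shut","notch_open","slide_knob","opening1","caddy","post1_mid","cup1_mid","shaker","cutter","spice","timer"]
b=snap("side")
cv2.imwrite("pics/a.png",a[:,:,::-1]);cv2.imwrite("pics/b.png",b[:,:,::-1])
cals={c:calibration(c) for c in("scene","side")}
for c in cals: print(c,ray(c,(256,192))[0].round(),ray(c,(256,192))[1].round(2))
for n in names:
    for c in ("scene","side"):
        print(n,c,[(np.round(x["location"]).tolist(),round(x["confidence"],2)) for x in tip_of(n,c)])
E
```

```text
pics
{'time_s': 0.0, 'qpos': array([-6.65758793e+01,  1.83520949e+01,  8.97081535e+01,  6.35559582e-04,
        7.20436365e+01, -1.14351569e+00]), 'qvel': array([ 0.02466213, -0.0320124 , -0.05978877, -0.05769289, -0.01296672,
        0.06261834]), 'effort': array([-7.08728385e-04, -4.12464881e+01, -2.31975156e+01,  7.25385128e-02,
        4.56118758e-02, -1.74516681e-04]), 'ee_pos': array([ 238.90102831, -522.49402056,  235.10386147]), 'ee_rot': array([-1.79896148e+02, -2.67733383e-03,  2.45674375e+01]), 'force': array([-0.36807475, -0.20158326,  0.92013995]), 'torque': array([ 0.0195465 , -0.02289711,  0.00980512]), 'gripper_width': 91.28215785828928}
scene [1195.    2. 1078.] [-0.55 -0.02 -0.84]
side [-203.  827.  820.] [ 0.55 -0.62 -0.56]
rack scene []
rack side [([233.0, 204.0], 0.78), ([302.0, 160.0], 0.43)]
grid scene [([270.0, 226.0], 0.79)]
grid side [([232.0, 191.0], 0.69)]
notch_shut scene [([109.0, 196.0], 0.63), ([254.0, 185.0], 0.56), ([251.0, 206.0], 0.32)]
notch_shut side [([273.0, 196.0], 0.6), ([182.0, 251.0], 0.49)]
notch_open scene [([285.0, 188.0], 0.6)]
notch_op
[... 263 characters left out ...]
8), ([226.0, 208.0], 0.88), ([257.0, 195.0], 0.66)]
caddy scene [([162.0, 200.0], 0.83), ([250.0, 179.0], 0.4)]
caddy side [([316.0, 174.0], 0.66)]
post1_mid scene [([141.0, 176.0], 0.77)]
post1_mid side []
cup1_mid scene [([370.0, 170.0], 0.89)]
cup1_mid side [([205.0, 272.0], 0.86), ([256.0, 194.0], 0.56), ([304.0, 159.0], 0.47)]
shaker scene [([321.0, 164.0], 0.88), ([284.0, 185.0], 0.4)]
shaker side [([252.0, 261.0], 0.63), ([273.0, 195.0], 0.18)]
cutter scene [([214.0, 170.0], 0.71)]
cutter side [([322.0, 202.0], 0.77), ([206.0, 268.0], 0.33)]
spice scene [([110.0, 199.0], 0.95)]
spice side [([336.0, 155.0], 0.49)]
timer scene [([411.0, 192.0], 0.85)]
timer side [([152.0, 297.0], 0.68)]
```

```bash
python3 - <<'E'
import cv2,numpy as np
a=cv2.imread("pics/a.png");b=cv2.imread("pics/b.png")
cv2.imwrite("pics/a2.png",cv2.resize(a,(800,600),interpolation=cv2.INTER_CUBIC));cv2.imwrite("pics/b2.png",cv2.resize(b,(800,600),interpolation=cv2.INTER_CUBIC))
E
```

```text
(no output)
```

View pics/a2.png

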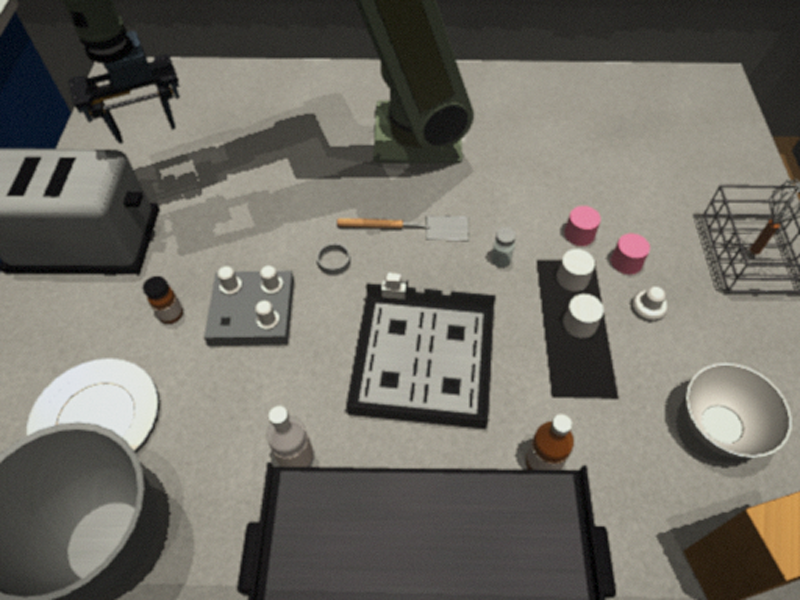

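View pics/b2.png

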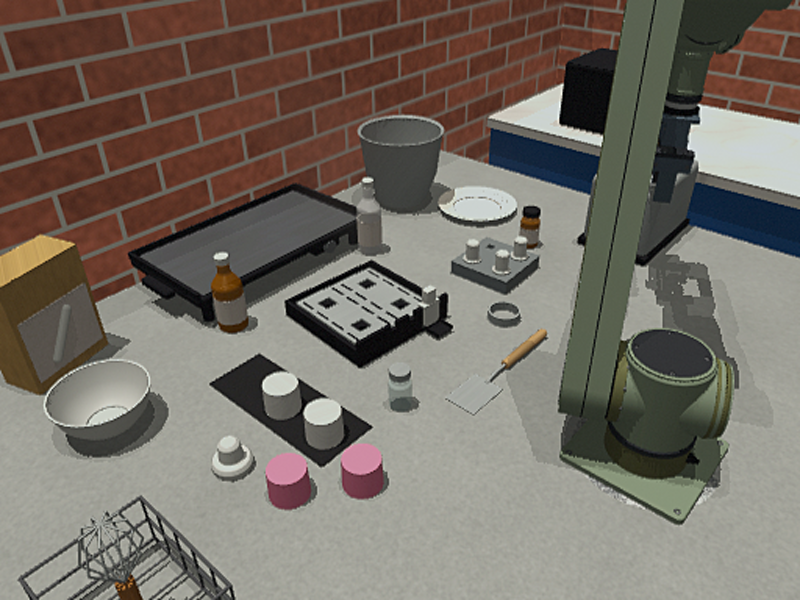

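Scene view (800 px scale): three posts in the grey caddy at (227,278), (269,278) and (265,315). The slide is at (393,287) on the rack's robot-side rim. Two white cups stand on the black mat at (576,270) and (584,316). The pink cups at (583,225) and (631,253) are look-alikes. The white cups fit because they are pale metal on the black mat, so I'll leave the pink ones alone.

```bash
python3 - <<'E'
from h import *
s=1/1.5625
for n,px,z in [("postA",(227,278),71),("postB",(269,278),71),("postC",(265,315),71),("slide",(393,283),83),("opTL",(397,327),32),("opTR",(456,333),32),("opBL",(390,380),32),("opBR",(451,386),32),("cupA",(576,270),32),("cupB",(584,316),32),("pinkA",(583,225),28),("pinkB",(631,253),28),("caddyTL",(215,270),34),("shaker",(503,248),42),("spice",(163,300),50),("cutter",(334,258),11),("timer",(650,303),28)]:
    print(n,atz("scene",(px[0]*s,px[1]*s),z).round())
c=calibration("wrist");print(c["tvec"],ray("wrist",(256,192))[0].round(),ray("wrist",(256,192))[1].round(2),np.array(c["mtx"])[0,0])
print(pose()[1].as_matrix().round(2))
print("row over caddy",to([395,-170,330],0))
E
```

```text
postA [ 487. -356.   71.]
postB [ 486. -276.   71.]
postC [ 568. -273.   71.]
slide [502. -41.  83.]
opTL [567. -33.  32.]
opTR [579.  77.  32.]
opBL [677. -42.  32.]
opBR [688.  66.  32.]
cupA [431. 320.  32.]
cupB [538. 321.  32.]
pinkA [311. 351.  28.]
pinkB [383. 439.  28.]
caddyTL [ 442. -396.   34.]
shaker [385. 176.  42.]
spice [ 524. -475.   50.]
cutter [ 391. -167.   11.]
timer [505. 454.  28.]
[-575.51261368  -28.53861501  389.85246525] [ 307. -492.  384.] [-0.26 -0.13 -0.96] 287.83801122322313
[[ 0.91  0.42  0.  ]
 [ 0.42 -0.91 -0.  ]
 [-0.    0.   -1.  ]]
row over caddy [ 5.771e-01 -5.123e-01 -1.881e-01  1.000e-04 -0.000e+00  2.729e-01]
```

```bash
python3 - <<'E'
from h import *
print(to([465,-315,300],0)); print(to([590,15,300],0))
E
```

```text
[ 5.839e-01 -1.904e-01 -1.281e-01  1.000e-04 -0.000e+00  2.729e-01]
[ 1.0856e+00 -6.8670e-01 -1.2810e-01  1.0000e-04 -0.0000e+00  2.7290e-01]
```

```bash
python3 -m jog '0.1 -0.03 -0.05 0 0 0.06;0.2 -0.06 -0.128 0 0 0.12;0.3 -0.1 -0.128 0 0 0.18;0.4 -0.13 -0.128 0 0 0.24;0.5 -0.16 -0.128 0 0 0.273;0.584 -0.19 -0.128 0 0 0.273;0.584 -0.19 -0.128 0 0 0.273;0.584 -0.19 -0.128 0 0 0.273;0.584 -0.19 -0.128 0 0 0.273;0.584 -0.19 -0.128 0 0 0.273;0.584 -0.19 -0.128 0 0 0.273;0.584 -0.19 -0.128 0 0 0.273'
python3 - <<'E'
from h import *
import pickle
c=calibration("wrist");im=snap("wrist","w1.png");pickle.dump(c,open("w1.pkl","wb"))
for n in ["post1_mid","caddy"]:
    for x in tip_of(n,"wrist"): print(n,np.round(x["location"]),round(x["confidence"],2),atz("wrist",x["location"],71 if n[0]=="p" else 0,c).round(1))
print(state()["ee_pos"],to([590,15,300],0))
E
```

```text
time_s: 2.4
ee_pos: [464.3, -315.9, 299.9]
ee_rot: [180.0, 0.0, -0.1]
force: [0.3, -0.6, 0.6]
gripper_width: 90.7
post1_mid [285. 152.] 0.7 [ 479.3 -359.1   71. ]
caddy [254. 120.] 0.93 [ 517.5 -318.5    0. ]
[ 464.33510143 -316.03979067  299.97937841] [ 2.501e-01 -6.626e-01 -2.000e-04  1.000e-04  1.000e-04 -1.200e-03]
```

View pics/w1.png

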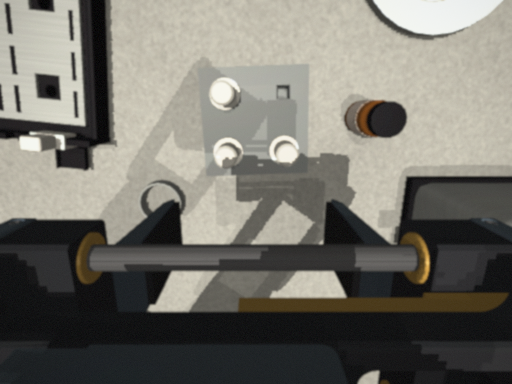

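```bash
python3 - <<'E'
from h import *
import pickle
c=pickle.load(open("w1.pkl","rb"));im=cv2.imread("pics/w1.png");g=cv2.cvtColor(im,cv2.COLOR_BGR2GRAY)
for px in [(202,66),(309,65),(308,172),(206,176)]: print("caddy corner",atz("wrist",px,34,c).round(1))
m=((g>215)*255).astype(np.uint8)[50:180,200:310]
n,l,s,ce=cv2.connectedComponentsWithStats(m)
for i in range(1,n):
    if s[i,4]>40: p=ce[i]+[200,50]; print(s[i],p.round(1),atz("wrist",p,82,c).round(1))
big=cv2.resize(im[50:190,190:320],None,fx=4,fy=4,interpolation=cv2.INTER_CUBIC)
for z in [82]:
  pass
print(to([565,15,350],-5))
E
```

```text
caddy corner [ 589.6 -248.9   34. ]
caddy corner [ 590.5 -392.5   34. ]
caddy corner [ 443.3 -398.2   34. ]
caddy corner [ 437.6 -247.5   34. ]
[ 11  28  29  32 533] [222.1  91.1] [ 555.2 -279.6   82. ]
[ 70  86  29  27 457] [284.2 150. ] [ 483.3 -356.9   82. ]
[ 14  88  28  28 353] [224.  149.9] [ 483.6 -280.    82. ]
[ 2.001e-01 -6.624e-01 -1.002e-01  1.000e-04  1.000e-04  5.430e-02]
```

```bash
python3 -m jog '0.03 -0.08 -0.02 0 0 0.03;0.05 -0.16 -0.04 0 0 0.054;0.07 -0.24 -0.06 0 0 0.054;0.1 -0.32 -0.08 0 0 0.054;0.12 -0.4 -0.1 0 0 0.054;0.15 -0.48 -0.1 0 0 0.054;0.17 -0.56 -0.1 0 0 0.054;0.2 -0.64 -0.1 0 0 0.054;0.2 -0.662 -0.1 0 0 0.054;0.2 -0.662 -0.1 0 0 0.054;0.2 -0.662 -0.1 0 0 0.054;0.2 -0.662 -0.1 0 0 0.054'
python3 - <<'E'
from h import *
import pickle
c=calibration("wrist");im=snap("wrist","w2.png");pickle.dump(c,open("w2.pkl","wb"))
for n,z in [("slide_knob",83),("notch_shut",46),("notch_open",46),("opening1",32),("rack",0),("grid",26)]:
    for x in tip_of(n,"wrist"): print(n,np.round(x["location"],1),round(x["confidence"],2),atz("wrist",x["location"],z,c).round(1))
cv2.imwrite("pics/w2b.png",cv2.resize(im[:230,120:400,::-1],(800,657))[:600])
E
```

```text
time_s: 3.55
ee_pos: [564.7, 13.5, 350.0]
ee_rot: [179.9, 0.0, -5.0]
force: [0.8, -0.9, 0.5]
gripper_width: 90.8
slide_knob [293.3 199.6] 0.73 [495.5 -43.1  83. ]
slide_knob [249.2 115.3] 0.72 [625.6  12.1  83. ]
notch_shut [289.5 193.9] 0.92 [493.2 -41.9  46. ]
notch_open [443.2 158.6] 0.6 [ 530.1 -289.1   46. ]
opening1 [212.3 147.4] 0.75 [578.7  77.   32. ]
opening1 [279.7 149.6] 0.69 [565.4 -31.7  32. ]
opening1 [215.4  76. ] 0.56 [686.6  58.7  32. ]
grid [248.9 117.4] 0.66 [620.5  13.6  26. ]
```

View pics/w2b.png

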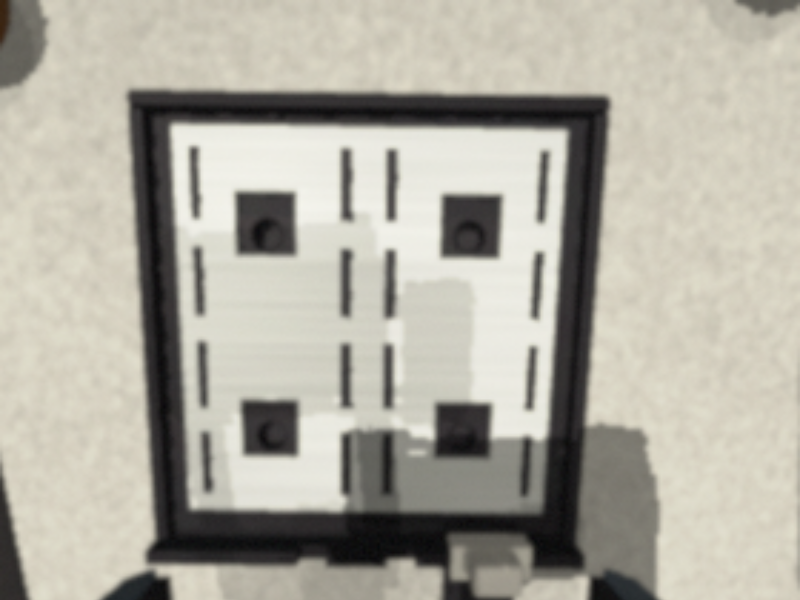

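Wrist crop of the rack: openings at about (266,223), (471,226), (271,428) and (463,430). A socket shows faintly in each, at (268,236), (470,237), (273,433) and (459,433). The slide sits at (490,560) in the shut notch.

```bash
python3 - <<'E'
from h import *
import pickle
c=pickle.load(open("w2.pkl","rb"))
f=lambda p,z: atz("wrist",(120+p[0]/2.857-.3,p[1]/2.857-.3),z,c)
S=[f(p,26) for p in [(268,236),(470,237),(273,433),(459,433)]]
O=[f(p,32) for p in [(266,223),(471,226),(271,428),(463,430)]]
C=[f(p,40) for p in [(130,92),(608,98)]]+[f(p,60) for p in [(148,545),(582,552)]]
for n,L in(("S",S),("O",O),("C",C)): print(n,np.round(L,1).tolist(),np.mean(L,0).round(1))
# opening square fit by thresholds
g=cv2.cvtColor(cv2.imread("pics/w2.png"),cv2.COLOR_BGR2GRAY)
for (u,v) in [(266,223),(471,226),(271,428),(463,430)]:
    u=120+u/2.857;v=v/2.857;x0,y0=int(u)-16,int(v)-16
    w=g[y0:y0+32,x0:x0+32]; w=cv2.resize(w,None,fx=4,fy=4,interpolation=cv2.INTER_CUBIC)
    m=(w<(np.percentile(w,2)+np.percentile(w,90))/2).astype(np.uint8)
    n,l,s,ce=cv2.connectedComponentsWithStats(m);i=l[64,64]
    k=cv2.minAreaRect(np.argwhere(l==i)[:,::-1].astype(np.float32)); p=(np.array(k[0])-1.5)/4+[x0,y0]
    print("op",p.round(1),np.round(k[1],0)/4,round(k[2]),atz("wrist",p,32,c).round(1))
big=[cv2.resize(g[int(v/2.857)-14:int(v/2.857)+14,int(120+u/2.857)-14:int(120+u/2.857)+14],(300,300),interpolation=cv2.INTER_CUBIC) for u,v in [(266,223),(471,226),(271,428),(463,430)]]
b=np.vstack([np.hstack(big[:2]),np.hstack(big[2:])]).astype(float); cv2.imwrite("pics/soc.png",np.clip(b*2.2-20,0,255))
print([(int(120+u/2.857)-14,int(v/2.857)-14) for u,v in [(266,223),(471,226),(271,428),(463,430)]])
E
```

```text
S [[678.3, 63.4, 26.0], [668.1, -45.9, 26.0], [571.2, 73.9, 26.0], [561.6, -33.1, 26.0]] [619.8  14.6  26. ]
O [[684.4, 62.9, 32.0], [673.2, -46.0, 32.0], [575.0, 73.8, 32.0], [564.1, -35.0, 32.0]] [624.2  13.9  32. ]
C [[751.6, 122.6, 40.0], [727.5, -117.9, 40.0], [520.1, 145.9, 60.0], [494.5, -94.3, 60.0]] [623.4  14.1  50. ]
op [212.5  77.9] [21.5  20.75] 90 [684.3  63.4  32. ]
op [284.5  78.7] [20.5 21.5] 1 [673.3 -45.9  32. ]
op [213.9 149.4] [19.  19.5] 90 [575.3  74.9  32. ]
op [281.2 150.8] [20.25 21.25] 90 [563.3 -34.1  32. ]
[(199, 64), (270, 65), (200, 135), (268, 136)][ WARN:0@0.071] global loadsave.cpp:1063 imwrite_ Unsupported depth image for selected encoder is fallbacked to CV_8U.
```

View pics/soc.png

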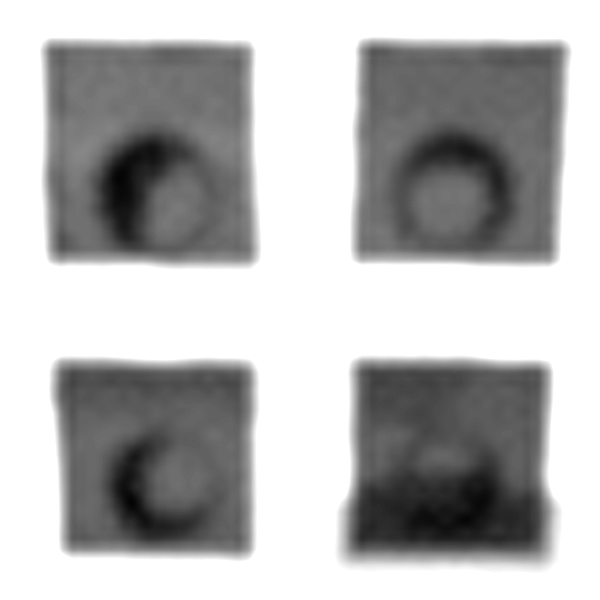

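```bash
python3 - <<'E'
from h import *
import pickle
c=pickle.load(open("w2.pkl","rb"))
S=np.array([atz("wrist",p,26,c)[:2] for p in [(213.0,81.5),(284,82.75),(214.9,152.1),(280.6,153.3)]])
print(S.round(1),S.mean(0).round(1))
M=np.array([[55,55],[55,-55],[-55,55],[-55,-55.]])
q=S-S.mean(0);a=np.arctan2((M[:,0]*q[:,1]-M[:,1]*q[:,0]).sum(),(M*q).sum());print("yaw",np.degrees(a),"half",(np.linalg.norm(q,axis=1)/2**.5).round(1))
Rm=np.array([[np.cos(a),-np.sin(a)],[np.sin(a),np.cos(a)]]);print("sockets",(S.mean(0)+M@Rm.T).round(1))
print(to([493,-43,150],-5.8),to([493,-43,90],-5.8))
E
```

```text
[[679.5  64. ]
 [667.9 -45.5]
 [569.9  74.6]
 [558.2 -33.3]] [618.9  15. ]
yaw -6.018186276484694 half [55.2 55.1 54.6 54.8]
sockets [[679.4  63.9]
 [667.8 -45.5]
 [570.   75.4]
 [558.4 -34. ]]
[-1.332e-01  1.261e-01  4.001e-01  1.000e-04 -1.000e-04  8.400e-03] [-1.332e-01  1.260e-01  5.201e-01  1.000e-04 -1.000e-04  8.400e-03]
```

```bash
python3 -m jog '-0.06 0.06 0.06 0 0 0.009;-0.133 0.126 0.1 0 0 0.009;-0.133 0.126 0.18 0 0 0.009;-0.133 0.126 0.26 0 0 0.009;-0.133 0.126 0.34 0 0 0.009;-0.133 0.126 0.4 0 0 0.009;-0.133 0.126 0.45 0 0 0.009;-0.133 0.126 0.5 0 0 0.009;-0.133 0.126 0.52 0 0 0.009;-0.133 0.126 0.52 0 0 0.009;-0.133 0.126 0.52 0 0 0.009;-0.133 0.126 0.52 0 0 0.009' 1
python3 -m jog '0 0 0 0 0 0;0 0 0 0 0 0;0 0 0 0 0 0;0 0 0 0 0 0;0 0 0 0 0 0;0 0 0 0 0 0;0 0 0 0 0 0;0 0 0 0 0 0;0 0 0 0 0 0;0 0 0 0 0 0' -1 25
```

```text
time_s: 4.9
ee_pos: [494.5, -43.2, 91.6]
ee_rot: [180.0, -0.2, -5.9]
force: [0.2, -0.4, -0.2]
gripper_width: 90.9
time_s: 5.73
ee_pos: [494.4, -43.2, 91.5]
ee_rot: [180.0, -0.2, -5.9]
force: [-0.3, 0.1, 0.4]
gripper_width: 27.3
```

```bash
python3 -m jog '0 0 -0.02 0 0 0;0 0 -0.04 0 0 0;0 0 -0.04 0 0 0;0 0 -0.04 0 0 0;0 -0.05 -0.04 0 0 0;0 -0.1 -0.04 0 0 0;0 -0.15 -0.04 0 0 0;0 -0.19 -0.04 0 0 0;0 -0.2 -0.04 0 0 0;0 -0.2 -0.04 0 0 0;0 -0.2 -0.04 0 0 0;0 -0.2 -0.04 0 0 0;0 -0.2 -0.04 0 0 0'
python3 - <<'E'
from h import *
s=state();P=np.array(s["ee_pos"]);a=np.radians(-6);d=P[:2]-[494.4,-43.2];print(P,d@[-np.sin(a),np.cos(a)],d@[np.cos(a),np.sin(a)],s["force"],s["gripper_width"])
E
```

```text
time_s: 6.82
ee_pos: [504.5, 55.3, 111.5]
ee_rot: [180.0, -0.2, -5.9]
force: [0.3, -0.3, -1.2]
gripper_width: 25.6
[504.48748369  55.34962557 111.48999193] 99.06418957657908 -0.26901752176051025 [ 0.27503865 -0.28285881 -1.24306195] 25.600158485897833
```

```bash
python3 -m jog '0 -0.002 0.01 0 0 0;0 -0.002 0.02 0 0 0;0 -0.002 0.03 0 0 0;0 -0.002 0.038 0 0 0;0 -0.002 0.042 0 0 0;0 -0.002 0.042 0 0 0;0 -0.002 0.042 0 0 0;0 -0.002 0.042 0 0 0'
```

```text
time_s: 7.48
ee_pos: [504.5, 56.0, 91.7]
ee_rot: [179.9, -0.2, -5.9]
force: [-3.1, -1.7, 14.2]
gripper_width: 25.8
```

```bash
python3 -m jog '0 0 0 0 0 0;0 0 0 0 0 0;0 0 0 0 0 0;0 0 -0.04 0 0 0;0 0 -0.1 0 0 0;0 0 -0.18 0 0 0;0 0 -0.26 0 0 0;0 0 -0.34 0 0 0;0 0 -0.34 0 0 0;0 0 -0.34 0 0 0' 0.32
python3 - <<'E'
from h import *
print(to([430,-315,260],-6))
E
```

```text
time_s: 8.32
ee_pos: [505.2, 56.4, 263.8]
ee_rot: [180.0, -0.5, -5.9]
force: [-0.7, -0.1, -0.3]
gripper_width: 60.1
[-0.0732  0.7543  0.007   0.     -0.0054  0.0011]
```

```bash
python3 -m jog '0 0.08 0 0 0 0;-0.01 0.16 0 0 0 0;-0.02 0.24 0.007 0 -0.005 0;-0.03 0.32 0.007 0 -0.005 0;-0.04 0.4 0.007 0 -0.005 0;-0.05 0.48 0.007 0 -0.005 0;-0.06 0.56 0.007 0 -0.005 0;-0.073 0.64 0.007 0 -0.005 0;-0.073 0.71 0.007 0 -0.005 0;-0.073 0.754 0.007 0 -0.005 0;-0.073 0.754 0.007 0 -0.005 0;-0.073 0.754 0.007 0 -0.005 0;-0.073 0.754 0.007 0 -0.005 0;-0.073 0.754 0.007 0 -0.005 0'
python3 - <<'E'
from h import *
import pickle
c=calibration("wrist");im=snap("wrist","w3.png");pickle.dump(c,open("w3.pkl","wb"));print(state()["ee_pos"])
for x in tip_of("post1_mid","wrist"): print(np.round(x["location"]),round(x["confidence"],2),atz("wrist",x["location"],61,c).round(1))
a=[]
for p in [(475,-362,82),(475,-282,82),(555,-282,82)]: a.append(proj("wrist",p,c).round(1))
print(a)
g=im[:,:,::-1]; x0,y0,x1,y1=200,20,360,180
cv2.imwrite("pics/w3b.png",cv2.resize(g[40:190,180:360],(720,600),interpolation=cv2.INTER_CUBIC))
E
```

```text
time_s: 9.48
ee_pos: [430.0, -313.5, 259.1]
ee_rot: [-179.9, 0.1, -5.8]
force: [-0.2, -0.5, -0.6]
gripper_width: 60.6
[ 430.20274353 -313.5046688   259.481231  ]
[289. 127.] 0.57 [ 475.1 -361.6   61. ]
[array([291.7, 128.1]), array([220.5, 135.5]), array([210.4,  58.9])]
```

View pics/w3b.png

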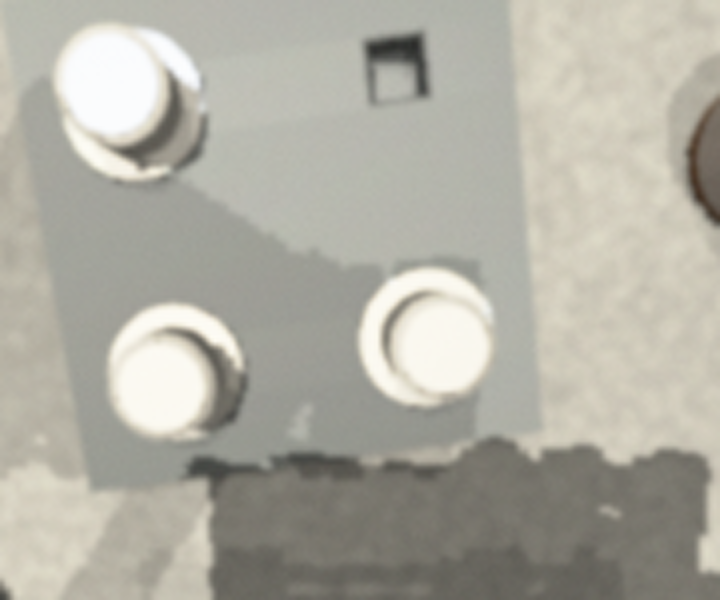

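Enlarged crop of the caddy: the three post tops are at (438,344), (161,386) and (111,84), and the empty pocket is at (398,68).

```bash
python3 - <<'E'
from h import *
import pickle
c=pickle.load(open("w3.pkl","rb"))
for n,u in dict(A=(438,344),B=(161,386),C=(111,84)).items(): print(n,atz("wrist",(180+u[0]/4-.4,40+u[1]/4-.4),82,c).round(1))
print(atz("wrist",(180+398/4-.4,40+68/4-.4),34,c).round(1))
p=[480,-280]
E
```

```text
A [ 478.  -359.3   82. ]
B [ 474.4 -281.2   82. ]
C [ 553.7 -278.6   82. ]
[ 556.6 -358.6   34. ]
```

```bash
python3 - <<'E'
from h import *
print(to([474.4,-280.8,100],-6),to([474.4,-280.8,65],-6))
E
```

```text
[ 8.100e-02 -7.400e-02  3.196e-01 -3.000e-04 -1.000e-04  2.200e-03] [ 8.100e-02 -7.400e-02  3.896e-01 -3.000e-04 -1.000e-04  2.200e-03]
```

```bash
python3 -m jog '0.08 -0.074 0.06 0 0 0.002;0.081 -0.074 0.14 0 0 0.002;0.081 -0.074 0.22 0 0 0.002;0.081 -0.074 0.3 0 0 0.002;0.081 -0.074 0.32 0 0 0.002;0.081 -0.074 0.34 0 0 0.002;0.081 -0.074 0.37 0 0 0.002;0.081 -0.074 0.39 0 0 0.002;0.081 -0.074 0.39 0 0 0.002;0.081 -0.074 0.39 0 0 0.002'
python3 -m jog '0 0 0 0 0 0;0 0 0 0 0 0;0 0 0 0 0 0;0 0 0 0 0 0;0 0 0 0 0 0;0 0 0 0 0 0' -1 25
```

```text
time_s: 10.42
ee_pos: [474.8, -280.8, 65.4]
ee_rot: [-180.0, -0.1, -6.0]
force: [-0.6, 0.2, -1.0]
gripper_width: 60.3
time_s: 10.92
ee_pos: [475.0, -281.0, 65.8]
ee_rot: [180.0, -0.1, -6.0]
force: [-1.2, -0.1, 2.8]
gripper_width: 29.4
```

```bash
python3 -m jog '0 0 -0.03 0 0 0;0 0 -0.1 0 0 0;0 0 -0.18 0 0 0;0 0 -0.25 0 0 0;0 0 -0.25 0 0 0;0 0 -0.25 0 0 0'
python3 - <<'E'
from h import *
print(state()["gripper_width"],to([680,63.9,190],-6),to([680,63.9,100],-6))
E
```

```text
time_s: 11.42
ee_pos: [475.7, -281.5, 193.0]
ee_rot: [179.9, -0.3, -6.0]
force: [-0.7, -0.1, -1.8]
gripper_width: 29.2
29.19682743136713 [ 3.345e-01 -7.296e-01  6.300e-03  1.500e-03 -3.800e-03  3.000e-04] [ 3.334e-01 -7.300e-01  1.863e-01  1.500e-03 -3.800e-03  3.000e-04]
```

```bash
python3 -m jog '0.03 -0.07 0 0 0 0;0.06 -0.14 0 0 0 0;0.09 -0.21 0 0 0 0;0.12 -0.28 0 0 0 0;0.15 -0.35 0 0 -0.004 0;0.19 -0.42 0 0 -0.004 0;0.22 -0.49 0 0 -0.004 0;0.25 -0.56 0 0 -0.004 0;0.29 -0.63 0 0 -0.004 0;0.32 -0.7 0 0 -0.004 0;0.334 -0.73 0 0.001 -0.004 0;0.334 -0.73 0 0.001 -0.004 0;0.334 -0.73 0.06 0.001 -0.004 0;0.334 -0.73 0.12 0.001 -0.004 0;0.334 -0.73 0.17 0.001 -0.004 0;0.334 -0.73 0.186 0.001 -0.004 0;0.334 -0.73 0.186 0.001 -0.004 0;0.334 -0.73 0.186 0.001 -0.004 0;0.334 -0.73 0.186 0.001 -0.004 0;0.334 -0.73 0.186 0.001 -0.004 0'
python3 - <<'E'
from h import *
print(state()["ee_pos"],to([680,63.9,82],-6))
E
```

```text
time_s: 13.08
ee_pos: [681.4, 63.7, 102.2]
ee_rot: [180.0, -0.2, -6.0]
force: [0.1, -0.6, 0.5]
gripper_width: 29.4
[681.41385133  63.67502691 102.1931564 ] [-0.003  -0.0002  0.0404  0.0001 -0.0021  0.0001]
```

```bash
python3 -m jog '-0.003 0 0.01 0 -0.002 0;-0.003 0 0.02 0 -0.002 0;-0.003 0 0.03 0 -0.002 0;-0.003 0 0.036 0 -0.002 0;-0.003 0 0.042 0 -0.002 0;-0.003 0 0.047 0 -0.002 0;-0.003 0 0.05 0 -0.002 0;-0.003 0 0.05 0 -0.002 0;-0.003 0 0.05 0 -0.002 0'
```

```text
time_s: 13.83
ee_pos: [680.0, 63.8, 77.1]
ee_rot: [180.0, -0.0, -6.0]
force: [0.5, -0.1, -0.7]
gripper_width: 29.0
```

Below floor level with no contact force, so the tip is in the socket. Pressing it home.

```bash
python3 -m jog '0 0 0.006 0 0 0;0 0 0.012 0 0 0;0 0 0.018 0 0 0;0 0 0.024 0 0 0;0 0 0.028 0 0 0;0 0 0.03 0 0 0;0 0 0.03 0 0 0'
```

```text
time_s: 14.42
ee_pos: [679.9, 63.8, 63.8]
ee_rot: [180.0, -0.0, -6.0]
force: [-4.0, -0.5, 8.1]
gripper_width: 29.2
```

```bash
python3 -m jog '0 0 0 0 0 0;0 0 0 0 0 0;0 0 0 0 0 0;0 0 -0.04 0 0 0;0 0 -0.1 0 0 0;0 0 -0.18 0 0 0;0 0 -0.24 0 0 0;0 0 -0.24 0 0 0;0 0 -0.24 0 0 0' 0.32
python3 - <<'E'
from h import *
print(to([554.3,-277.8,120],-6),to([554.3,-277.8,65],-6))
E
```

```text
time_s: 15.17
ee_pos: [680.9, 63.9, 185.9]
ee_rot: [-180.0, -0.3, -6.0]
force: [0.2, 0.0, -0.4]
gripper_width: 60.0
[-1.812e-01  7.062e-01  1.305e-01 -4.000e-04 -3.100e-03  1.000e-04] [-1.817e-01  7.063e-01  2.405e-01 -4.000e-04 -3.100e-03  1.000e-04]
```

```bash
python3 -m jog '-0.02 0.08 0 0 -0.003 0;-0.04 0.16 0 0 -0.003 0;-0.06 0.24 0 0 -0.003 0;-0.08 0.32 0 0 -0.003 0;-0.1 0.4 0 0 -0.003 0;-0.12 0.48 0 0 -0.003 0;-0.14 0.56 0 0 -0.003 0;-0.16 0.64 0 0 -0.003 0;-0.181 0.706 0.03 0 -0.003 0;-0.181 0.706 0.08 0 -0.003 0;-0.1815 0.706 0.13 0 -0.003 0;-0.1815 0.706 0.13 0 -0.003 0;-0.1815 0.706 0.18 0 -0.003 0;-0.1815 0.706 0.23 0 -0.003 0;-0.1815 0.706 0.241 0 -0.003 0;-0.1815 0.706 0.241 0 -0.003 0;-0.1815 0.706 0.241 0 -0.003 0;-0.1815 0.706 0.241 0 -0.003 0'
python3 -m jog '0 0 0 0 0 0;0 0 0 0 0 0;0 0 0 0 0 0;0 0 0 0 0 0;0 0 0 0 0 0;0 0 0 0 0 0' -1 25
python3 -m jog '0 0 -0.03 0 0 0;0 0 -0.1 0 0 0;0 0 -0.18 0 0 0;0 0 -0.25 0 0 0;0 0 -0.25 0 0 0;0 0 -0.25 0 0 0'
python3 - <<'E'
from h import *
print(to([668.0,-45.3,190],-6),to([668.0,-45.3,100],-6))
E
```

```text
time_s: 16.67
ee_pos: [555.5, -277.9, 66.3]
ee_rot: [180.0, -0.2, -6.0]
force: [-0.3, -1.1, -0.7]
gripper_width: 60.2
time_s: 17.17
ee_pos: [555.6, -278.0, 66.6]
ee_rot: [180.0, -0.2, -6.0]
force: [-0.7, 0.3, 1.9]
gripper_width: 29.8
time_s: 17.67
ee_pos: [556.2, -278.5, 194.2]
ee_rot: [179.9, -0.5, -6.0]
force: [0.8, 0.3, -0.2]
gripper_width: 29.9
[ 1.738e-01 -4.871e-01  8.500e-03  1.600e-03 -5.000e-03  3.000e-04] [ 1.723e-01 -4.875e-01  1.885e-01  1.600e-03 -5.000e-03  3.000e-04]
```

```bash
python3 -m jog '0.025 -0.07 0 0.001 -0.005 0;0.05 -0.14 0 0.001 -0.005 0;0.075 -0.21 0 0.001 -0.005 0;0.1 -0.28 0 0.001 -0.005 0;0.125 -0.35 0 0.001 -0.005 0;0.15 -0.42 0 0.001 -0.005 0;0.173 -0.487 0 0.001 -0.005 0;0.173 -0.487 0 0.001 -0.005 0;0.173 -0.487 0.06 0.001 -0.005 0;0.173 -0.487 0.12 0.001 -0.005 0;0.173 -0.487 0.17 0.001 -0.005 0;0.173 -0.487 0.188 0.001 -0.005 0;0.173 -0.487 0.188 0.001 -0.005 0;0.173 -0.487 0.188 0.001 -0.005 0;0.173 -0.487 0.188 0.001 -0.005 0'
python3 - <<'E'
from h import *
print(state()["ee_pos"],to([668.5,-45.3,78],-6))
E
```

```text
time_s: 18.92
ee_pos: [669.3, -45.9, 101.7]
ee_rot: [179.9, -0.2, -6.0]
force: [-0.2, -0.1, 0.0]
gripper_width: 29.7
[669.29261689 -45.92926294 101.71396587] [-0.0018 -0.0011  0.0474  0.0006 -0.0017  0.0002]
```

```bash
python3 -m jog '-0.002 -0.001 0.01 0 -0.002 0;-0.002 -0.001 0.02 0 -0.002 0;-0.002 -0.001 0.03 0 -0.002 0;-0.002 -0.001 0.036 0 -0.002 0;-0.002 -0.001 0.042 0 -0.002 0;-0.002 -0.001 0.047 0 -0.002 0;-0.002 -0.001 0.05 0 -0.002 0;-0.002 -0.001 0.05 0 -0.002 0;-0.002 -0.001 0.05 0 -0.002 0'
```

```text
time_s: 19.67
ee_pos: [668.8, -45.3, 76.6]
ee_rot: [180.0, -0.0, -6.0]
force: [1.8, 1.0, -1.9]
gripper_width: 29.2
```

Also in its socket (76.6, with floor contact at 82.6). Pressing home to 64.6, then releasing.

```bash
python3 -m jog '0 0 0.006 0 0 0;0 0 0.012 0 0 0;0 0 0.018 0 0 0;0 0 0.022 0 0 0;0 0 0.026 0 0 0;0 0 0.027 0 0 0;0 0 0.027 0 0 0'
python3 -m jog '0 0 0 0 0 0;0 0 0 0 0 0;0 0 0 0 0 0;0 0 -0.04 0 0 0;0 0 -0.1 0 0 0;0 0 -0.18 0 0 0;0 0 -0.24 0 0 0;0 0 -0.24 0 0 0;0 0 -0.24 0 0 0' 0.32
python3 - <<'E'
from h import *
print(to([477.5,-360.5,190],-6),to([477.5,-360.5,65],-6))
E
```

```text
time_s: 20.25
ee_pos: [669.0, -45.3, 64.6]
ee_rot: [180.0, -0.1, -6.0]
force: [-0.5, 1.4, 7.6]
gripper_width: 29.5
time_s: 21.0
ee_pos: [669.6, -45.3, 186.5]
ee_rot: [180.0, -0.3, -6.0]
force: [-0.0, 0.4, -0.1]
gripper_width: 60.0
[-3.163e-01  6.670e-01 -8.100e-03  4.000e-04 -3.200e-03  1.000e-04] [-3.176e-01  6.668e-01  2.419e-01  4.000e-04 -3.200e-03  1.000e-04]
```

```bash
python3 - <<'E'
from h import *
s=state();print(s["time_s"],s["ee_pos"],s["gripper_width"],to([477.5,-360.5,65],-6))
E
```

```text
21.0 [669.60777627 -45.33664144 186.53815514] 60.01459508916738 [-3.176e-01  6.668e-01  2.419e-01  4.000e-04 -3.200e-03  1.000e-04]
```

```bash
python3 -m jog '-0.03 0.07 0 0 -0.003 0;-0.06 0.14 0 0 -0.003 0;-0.1 0.21 0 0 -0.003 0;-0.13 0.28 0 0 -0.003 0;-0.16 0.35 0 0 -0.003 0;-0.2 0.42 0 0 -0.003 0;-0.23 0.49 0 0 -0.003 0;-0.26 0.56 0 0 -0.003 0;-0.3 0.63 0 0 -0.003 0;-0.3176 0.667 0 0 -0.003 0;-0.3176 0.667 0 0 -0.003 0;-0.3176 0.667 0.06 0 -0.003 0;-0.3176 0.667 0.12 0 -0.003 0;-0.3176 0.667 0.18 0 -0.003 0;-0.3176 0.667 0.23 0 -0.003 0;-0.3176 0.667 0.242 0 -0.003 0;-0.3176 0.667 0.242 0 -0.003 0;-0.3176 0.667 0.242 0 -0.003 0'
python3 -m jog '0 0 0 0 0 0;0 0 0 0 0 0;0 0 0 0 0 0;0 0 0 0 0 0;0 0 0 0 0 0;0 0 0 0 0 0' -1 25
python3 -m jog '0 0 -0.03 0 0 0;0 0 -0.1 0 0 0;0 0 -0.18 0 0 0;0 0 -0.25 0 0 0;0 0 -0.25 0 0 0;0 0 -0.25 0 0 0'
python3 - <<'E'
from h import *
print(to([558.4,-34,190],-6),to([558.4,-34,100],-6))
E
```

```text
time_s: 22.5
ee_pos: [477.9, -360.2, 64.9]
ee_rot: [180.0, 0.0, -6.0]
force: [0.0, -0.2, 0.9]
gripper_width: 60.1
time_s: 23.0
ee_pos: [478.1, -360.5, 65.6]
ee_rot: [179.9, -0.1, -6.0]
force: [-0.7, 0.9, 3.0]
gripper_width: 29.7
time_s: 23.5
ee_pos: [478.8, -361.0, 193.0]
ee_rot: [179.8, -0.3, -6.0]
force: [-0.4, -0.3, -1.9]
gripper_width: 29.4
[ 9.020e-02 -6.671e-01  4.100e-03  2.300e-03 -3.400e-03  4.000e-04] [ 8.930e-02 -6.678e-01  1.841e-01  2.300e-03 -3.400e-03  4.000e-04]
```

```bash
python3 -m jog '0.01 -0.07 0 0.002 -0.003 0;0.02 -0.14 0 0.002 -0.003 0;0.03 -0.21 0 0.002 -0.003 0;0.04 -0.28 0 0.002 -0.003 0;0.05 -0.35 0 0.002 -0.003 0;0.06 -0.42 0 0.002 -0.003 0;0.07 -0.49 0 0.002 -0.003 0;0.08 -0.56 0 0.002 -0.003 0;0.09 -0.63 0 0.002 -0.003 0;0.09 -0.667 0 0.002 -0.003 0;0.09 -0.667 0 0.002 -0.003 0;0.09 -0.667 0.06 0.002 -0.003 0;0.09 -0.667 0.12 0.002 -0.003 0;0.09 -0.667 0.17 0.002 -0.003 0;0.09 -0.667 0.184 0.002 -0.003 0;0.09 -0.667 0.184 0.002 -0.003 0;0.09 -0.667 0.184 0.002 -0.003 0'
python3 - <<'E'
from h import *
print(state()["ee_pos"],to([558.5,-34,78],-6))
E
```

```text
time_s: 24.92
ee_pos: [558.8, -35.0, 100.0]
ee_rot: [180.0, -0.0, -6.0]
force: [0.3, -0.1, -0.1]
gripper_width: 29.5
[558.76443231 -35.00406581 100.00590061] [-0.0007 -0.002   0.044   0.0004 -0.      0.    ]
```

```bash
python3 -m jog '-0.001 -0.002 0.01 0 0 0;-0.001 -0.002 0.02 0 0 0;-0.001 -0.002 0.03 0 0 0;-0.001 -0.002 0.036 0 0 0;-0.001 -0.002 0.042 0 0 0;-0.001 -0.002 0.047 0 0 0;-0.001 -0.002 0.047 0 0 0;-0.001 -0.002 0.047 0 0 0'
```

```text
time_s: 25.58
ee_pos: [558.9, -34.0, 76.5]
ee_rot: [180.0, -0.1, -6.0]
force: [2.2, -0.8, -1.8]
gripper_width: 29.5
```

```bash
python3 -m jog '0 0 0.006 0 0 0;0 0 0.012 0 0 0;0 0 0.018 0 0 0;0 0 0.022 0 0 0;0 0 0.027 0 0 0;0 0 0.028 0 0 0;0 0 0.028 0 0 0'
python3 -m jog '0 0 0 0 0 0;0 0 0 0 0 0;0 0 0 0 0 0;0 0 -0.04 0 0 0;0 0 -0.1 0 0 0;0 0 -0.18 0 0 0;0 0 -0.24 0 0 0;0 0 -0.24 0 0 0;0 0 -0.24 0 0 0' 0.32
python3 - <<'E'
from h import *
a=snap("scene");b=snap("side")
cv2.imwrite("pics/c.png",np.vstack([cv2.resize(a[150:280,200:420,::-1],(660,390)),cv2.resize(b[150:330,110:330,::-1],None,fx=1.0,fy=1.0)]) if 0 else cv2.resize(a[150:280,200:420,::-1],(792,468),interpolation=cv2.INTER_CUBIC))
for cam in("scene","side"):
  for x in tip_of("cup1_mid",cam): print(cam,np.round(x["location"],1),round(x["confidence"],2),atz(cam,x["location"],32).round(1))
print(to([400,310,260],0))
E
```

```text
time_s: 26.17
ee_pos: [559.1, -34.0, 63.6]
ee_rot: [180.0, -0.1, -6.0]
force: [-0.7, 0.4, 8.0]
gripper_width: 29.3
time_s: 26.92
ee_pos: [559.6, -34.0, 185.2]
ee_rot: [180.0, -0.3, -6.0]
force: [0.0, -0.2, -0.1]
gripper_width: 59.9
scene [376.9 179.3] 0.67 [455.  342.1  32. ]
side [195.3 267.6] 0.72 [457.  329.2  32. ]
[-3.860e-01 -6.508e-01 -1.561e-01  4.000e-04  1.400e-03 -6.670e-02]
```

View pics/c.png

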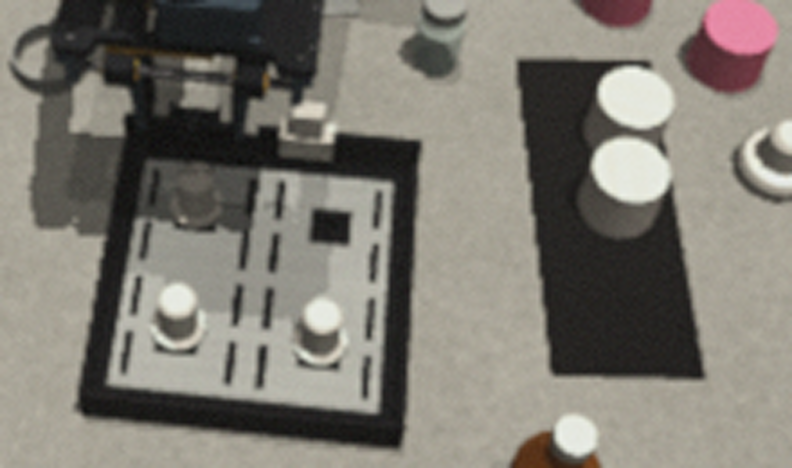

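Slide is in the open notch at (305,130) and all three posts stand home on the grid. One cup was knocked: the white cups are now close together at (635,100) and (630,170). Looking from the wrist.

```bash
python3 -m jog '-0.04 -0.06 -0.05 0 0 0;-0.08 -0.13 -0.1 0 0 0;-0.12 -0.2 -0.156 0 0 -0.02;-0.16 -0.27 -0.156 0 0 -0.04;-0.2 -0.34 -0.156 0 0 -0.067;-0.25 -0.41 -0.156 0 0 -0.067;-0.29 -0.48 -0.156 0 0 -0.067;-0.33 -0.55 -0.156 0 0 -0.067;-0.37 -0.62 -0.156 0 0 -0.067;-0.386 -0.68 -0.156 0 0 -0.067;-0.386 -0.68 -0.156 0 0 -0.067;-0.386 -0.68 -0.156 0 0 -0.067;-0.386 -0.68 -0.156 0 0 -0.067;-0.386 -0.68 -0.156 0 0 -0.067' 1
python3 - <<'E'
from h import *
import pickle
c=calibration("wrist");im=snap("wrist","w4.png");pickle.dump(c,open("w4.pkl","wb"));print(state()["ee_pos"])
for x in tip_of("cup1_mid","wrist"): print(np.round(x["location"]),round(x["confidence"],2),atz("wrist",x["location"],32,c).round(1))
E
```

```text
time_s: 28.28
ee_pos: [401.7, 323.3, 259.2]
ee_rot: [179.9, 0.2, -0.0]
force: [-0.0, 0.8, 0.2]
gripper_width: 91.4
[401.84944018 323.22288783 259.43739069]
[246. 118.] 0.75 [459.4 330.1  32. ]
```

View pics/w4.png

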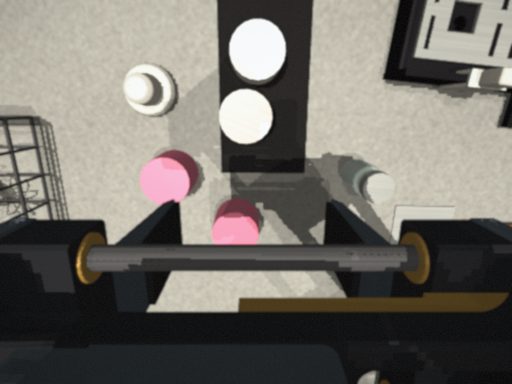

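Wrist view: white cup tops at (246,116) and (257,50), with pink cups at (169,177) and (236,222). The crop and colour confirm that the white ones are the targets.

```bash
python3 - <<'E'
from h import *
import pickle
c=pickle.load(open("w4.pkl","rb"));g=cv2.cvtColor(cv2.imread("pics/w4.png"),cv2.COLOR_BGR2GRAY)
m=((g>225)*255).astype(np.uint8)
n,l,s,ce=cv2.connectedComponentsWithStats(m)
for i in range(1,n):
    if s[i,4]>600:
        e=cv2.fitEllipse(max(cv2.findContours((l==i).astype(np.uint8),0,1)[0],key=len)); print(s[i],np.round(e[0],1),np.round(e[1],1),atz("wrist",e[0],60,c).round(1))
E
```

```text
[ 230   20   55   60 2605] [257.1  49. ] [54.4 59.1] [535.6 317.3  60. ]
[ 124   65   46   49 1156] [146.6  88.7] [43.9 49. ] [493.9 443.8  60. ]
[ 220   90   52   53 2178] [245.1 116. ] [51.  52.5] [463.2 331.2  60. ]
```

```bash
python3 - <<'E'
from h import *
print(to([535.6,317.3,150],-8),to([535.6,317.3,42],-8))
E
```

```text
[0.2679 0.0112 0.2186 0.0008 0.0017 0.0879] [0.2685 0.011  0.4346 0.0008 0.0017 0.0879]
```

```bash
python3 -m jog '0.07 0 0.02 0 0 0.04;0.14 0.005 0.04 0 0.001 0.087;0.2 0.01 0.08 0 0.002 0.087;0.268 0.011 0.12 0 0.002 0.087;0.268 0.011 0.18 0 0.002 0.087;0.268 0.011 0.219 0 0.002 0.087;0.268 0.011 0.219 0 0.002 0.087;0.268 0.011 0.28 0 0.002 0.087;0.2685 0.011 0.35 0 0.002 0.087;0.2685 0.011 0.41 0 0.002 0.087;0.2685 0.011 0.435 0 0.002 0.087;0.2685 0.011 0.435 0 0.002 0.087;0.2685 0.011 0.435 0 0.002 0.087'
python3 -m jog '0 0 0 0 0 0;0 0 0 0 0 0;0 0 0 0 0 0;0 0 0 0 0 0;0 0 0 0 0 0;0 0 0 0 0 0' -1 25
python3 -m jog '0 0 -0.03 0 0 0;0 0 -0.1 0 0 0;0 0 -0.18 0 0 0;0 0 -0.26 0 0 0;0 0 -0.32 0 0 0;0 0 -0.32 0 0 0;0 0 -0.32 0 0 0'
python3 - <<'E'
from h import *
print(to([679.8,63.9,200],-6),to([679.8,63.9,85],-6))
E
```

```text
time_s: 29.47
ee_pos: [536.3, 317.1, 42.8]
ee_rot: [180.0, -0.1, -8.0]
force: [0.4, 0.3, 1.1]
gripper_width: 91.4
time_s: 29.97
ee_pos: [536.8, 317.4, 43.9]
ee_rot: [-180.0, -0.2, -7.9]
force: [-0.8, -1.1, 5.0]
gripper_width: 63.6
time_s: 30.55
ee_pos: [536.9, 317.8, 205.7]
ee_rot: [-179.9, -0.3, -7.9]
force: [-0.6, 0.3, -2.4]
gripper_width: 63.6
[ 0.3531  0.4634  0.0123 -0.0016 -0.0038 -0.0215] [ 0.3517  0.464   0.2423 -0.0016 -0.0038 -0.0215]
```

```bash
python3 -m jog '0.05 0.06 0 0 0 0;0.1 0.13 0 0 -0.004 -0.02;0.15 0.2 0 0 -0.004 -0.021;0.2 0.27 0 0 -0.004 -0.021;0.25 0.33 0 -0.001 -0.004 -0.021;0.3 0.39 0 -0.001 -0.004 -0.021;0.35 0.46 0.01 -0.001 -0.004 -0.021;0.352 0.464 0.01 -0.001 -0.004 -0.021;0.352 0.464 0.01 -0.001 -0.004 -0.021;0.352 0.464 0.05 -0.001 -0.004 -0.021;0.352 0.464 0.1 -0.001 -0.004 -0.021;0.352 0.464 0.15 -0.001 -0.004 -0.021;0.352 0.464 0.2 -0.001 -0.004 -0.021;0.352 0.464 0.235 -0.001 -0.004 -0.021;0.352 0.464 0.24 -0.001 -0.004 -0.021;0.352 0.464 0.24 -0.001 -0.004 -0.021;0.352 0.464 0.24 -0.001 -0.004 -0.021'
python3 - <<'E'
from h import *
print(state()["ee_pos"],to([680.2,63.9,71],-6))
E
```

```text
time_s: 31.97
ee_pos: [679.9, 64.9, 86.5]
ee_rot: [-179.9, 0.0, -6.0]
force: [-0.7, -0.2, -0.7]
gripper_width: 63.6
[679.88921167  64.89523706  86.51539605] [ 0.0008  0.002   0.031  -0.0008  0.      0.0001]
```

```bash
python3 -m jog '0 0.002 0.008 0 0 0;0 0.002 0.016 0 0 0;0 0.002 0.024 0 0 0;0 0.002 0.028 0 0 0;0 0.002 0.031 0 0 0;0 0.002 0.031 0 0 0;0 0.002 0.031 0 0 0'
```

```text
time_s: 32.55
ee_pos: [679.6, 63.9, 71.9]
ee_rot: [-179.9, 0.0, -6.0]
force: [-2.3, -0.2, 5.4]
gripper_width: 63.3
```

Seated exactly at the expected height (71.9). Releasing, then going back to look at the second cup.

```bash
python3 -m jog '0 0 0 0 0 0;0 0 0 0 0 0;0 0 0 0 0 0;0 0 0 0 0 0;0 0 -0.04 0 0 0;0 0 -0.1 0 0 0;0 0 -0.18 0 0 0;0 0 -0.26 0 0 0;0 0 -0.34 0 0 0;0 0 -0.34 0 0 0;0 0 -0.34 0 0 0' 1
python3 - <<'E'
from h import *
print(to([400,325,250],-8))
E
```

```text
time_s: 33.47
ee_pos: [681.0, 63.8, 245.3]
ee_rot: [-179.9, -0.4, -6.0]
force: [-0.0, 0.6, -0.6]
gripper_width: 91.3
[-0.6135 -0.4609 -0.0124 -0.0017 -0.0043  0.0222]
```

```bash
python3 -m jog '-0.06 -0.045 0 0 0 0;-0.12 -0.09 0 0 0 0;-0.18 -0.135 0 0 0 0.02;-0.24 -0.18 0 0 -0.004 0.022;-0.3 -0.225 0 0 -0.004 0.022;-0.36 -0.27 -0.01 0 -0.004 0.022;-0.42 -0.315 -0.01 0 -0.004 0.022;-0.48 -0.36 -0.01 0 -0.004 0.022;-0.54 -0.405 -0.012 0 -0.004 0.022;-0.61 -0.46 -0.012 -0.001 -0.004 0.022;-0.613 -0.461 -0.012 -0.001 -0.004 0.022;-0.613 -0.461 -0.012 -0.001 -0.004 0.022;-0.613 -0.461 -0.012 -0.001 -0.004 0.022'
python3 - <<'E'
from h import *
c=calibration("wrist");im=snap("wrist","w5.png");print(state()["ee_pos"])
g=cv2.cvtColor(im,cv2.COLOR_RGB2GRAY)
n,l,s,ce=cv2.connectedComponentsWithStats(((g>225)*255).astype(np.uint8))
for i in range(1,n):
    if s[i,4]>600:
        e=cv2.fitEllipse(max(cv2.findContours((l==i).astype(np.uint8),0,1)[0],key=len)); p=atz("wrist",e[0],60,c);print(s[i],np.round(e[0],1),np.round(e[1],1),p.round(1),to([p[0],p[1],42],-6))
E
```

```text
time_s: 34.55
ee_pos: [400.0, 324.7, 248.6]
ee_rot: [179.9, 0.0, -7.9]
force: [-0.9, -2.2, 0.4]
gripper_width: 91.4
[400.60912153 324.28092059 248.83419277]
[ 113   80   48   49 1191] [136.9 103.5] [44.5 49.7] [493.5 442.7  60. ] [ 1.511e-01 -2.606e-01  4.135e-01  4.000e-04  2.000e-04 -2.230e-02]
[ 212   90   54   55 2323] [238.8 116.7] [52.8 54.2] [463.3 331.1  60. ] [ 1.223e-01 -3.130e-02  4.136e-01  4.000e-04  2.000e-04 -2.230e-02]
```

```bash
python3 -m jog '0.06 -0.015 0.05 0 0 -0.01;0.122 -0.031 0.1 0 0 -0.022;0.122 -0.031 0.18 0 0 -0.022;0.122 -0.031 0.2 0 0 -0.022;0.122 -0.031 0.26 0 0 -0.022;0.122 -0.031 0.33 0 0 -0.022;0.122 -0.031 0.39 0 0 -0.022;0.122 -0.031 0.413 0 0 -0.022;0.122 -0.031 0.413 0 0 -0.022;0.122 -0.031 0.413 0 0 -0.022'
python3 -m jog '0 0 0 0 0 0;0 0 0 0 0 0;0 0 0 0 0 0;0 0 0 0 0 0;0 0 0 0 0 0;0 0 0 0 0 0' -1 25
python3 -m jog '0 0 -0.03 0 0 0;0 0 -0.1 0 0 0;0 0 -0.18 0 0 0;0 0 -0.26 0 0 0;0 0 -0.32 0 0 0;0 0 -0.32 0 0 0;0 0 -0.32 0 0 0'
python3 - <<'E'
from h import *
print(to([558.8,-34,200],-6),to([558.8,-34,85],-6))
E
```

```text
time_s: 35.43
ee_pos: [463.6, 330.3, 42.4]
ee_rot: [179.9, 0.1, -6.1]
force: [-0.3, -0.2, 0.4]
gripper_width: 91.2
time_s: 35.93
ee_pos: [464.0, 330.7, 43.4]
ee_rot: [180.0, -0.0, -6.1]
force: [-0.0, -0.6, 4.9]
gripper_width: 63.5
time_s: 36.52
ee_pos: [464.4, 331.1, 205.0]
ee_rot: [-179.9, -0.2, -6.1]
force: [-0.1, -0.7, -2.3]
gripper_width: 62.9
[ 0.265   0.7061  0.0092 -0.0014 -0.002  -0.0008] [ 0.2643  0.7067  0.2392 -0.0014 -0.002  -0.0008]
```

```bash
python3 -m jog '0.025 0.07 0 0 0 0;0.05 0.14 0 0 0 0;0.08 0.21 0 0 0 0;0.11 0.28 0 0 -0.002 0;0.13 0.35 0 0 -0.002 0;0.16 0.42 0 -0.001 -0.002 0;0.19 0.49 0 -0.001 -0.002 0;0.21 0.56 0 -0.001 -0.002 0;0.24 0.63 0 -0.001 -0.002 0;0.264 0.7 0.01 -0.001 -0.002 0;0.264 0.706 0.01 -0.001 -0.002 0;0.264 0.706 0.01 -0.001 -0.002 0;0.264 0.706 0.06 -0.001 -0.002 0;0.264 0.706 0.11 -0.001 -0.002 0;0.264 0.706 0.16 -0.001 -0.002 0;0.264 0.706 0.21 -0.001 -0.002 0;0.264 0.706 0.238 -0.001 -0.002 0;0.264 0.706 0.238 -0.001 -0.002 0;0.264 0.706 0.238 -0.001 -0.002 0'
python3 - <<'E'
from h import *
print(state()["ee_pos"],to([559,-34,70.4],-6))
E
```

```text
time_s: 38.1
ee_pos: [557.5, -32.3, 84.4]
ee_rot: [-179.9, 0.2, -6.0]
force: [-1.0, 0.1, -1.8]
gripper_width: 62.9
[557.46426199 -32.34833806  84.35983257] [ 0.0035  0.003   0.0279 -0.0006  0.0023  0.    ]
```

```bash
python3 -m jog '0.003 0.003 0.008 0 0.002 0;0.003 0.003 0.016 0 0.002 0;0.003 0.003 0.022 0 0.002 0;0.003 0.003 0.026 0 0.002 0;0.003 0.003 0.028 0 0.002 0;0.003 0.003 0.028 0 0.002 0;0.003 0.003 0.028 0 0.002 0'
```

```text
time_s: 38.68
ee_pos: [558.9, -33.9, 71.4]
ee_rot: [-179.9, -0.0, -6.0]
force: [-1.4, 1.1, 7.0]
gripper_width: 62.7
```

Seated at 71.4 as expected. Releasing, backing off and checking.

```bash
python3 -m jog '0 0 0 0 0 0;0 0 0 0 0 0;0 0 0 0 0 0;0 0 0 0 0 0;0 0 -0.04 0 0 0;0 0 -0.1 0 0 0;0 0 -0.18 0 0 0;0 0 -0.26 0 0 0;0 0 -0.34 0 0 0;0 0 -0.42 0 0 0;0 0.06 -0.5 0 0 0;0 0.13 -0.5 0 0 0;0 0.2 -0.5 0 0 0;-0.06 0.27 -0.5 0 0 0;-0.12 0.34 -0.5 0 0 0;-0.12 0.42 -0.5 0 0 0;-0.12 0.5 -0.5 0 0 0;-0.12 0.5 -0.5 0 0 0;-0.12 0.5 -0.5 0 0 0' 1
python3 - <<'E'
from h import *
a=snap("scene");b=snap("side")
A=cv2.resize(a[140:290,180:430],(500,300),interpolation=cv2.INTER_CUBIC);B=cv2.resize(b[120:330,100:350],(357,300),interpolation=cv2.INTER_CUBIC)
cv2.imwrite("pics/f.png",np.hstack([A,B])[:,:,::-1][:,:800])
for n in("slide_knob","cup1_mid","post1_mid"):
  for cam in("scene","side"): print(n,cam,[(np.round(x["location"]).tolist(),round(x["confidence"],2),atz(cam,x["location"],dict(s=83,c=60,p=59)[n[0]]).round().tolist()) for x in tip_of(n,cam)])
E
```

```text
time_s: 40.27
ee_pos: [472.3, -278.6, 320.4]
ee_rot: [-179.9, 0.0, -6.2]
force: [-0.2, 1.1, 0.6]
gripper_width: 91.4
slide_knob scene [([284.0, 181.0], 0.71, [500.0, 52.0, 83.0])]
slide_knob side [([250.0, 198.0], 0.76, [510.0, 52.0, 83.0])]
cup1_mid scene [([257.0, 200.0], 0.56, [553.0, -24.0, 60.0])]
cup1_mid side [([257.0, 185.0], 0.92, [567.0, -44.0, 60.0])]
post1_mid scene []
post1_mid side []
```

View pics/f.png

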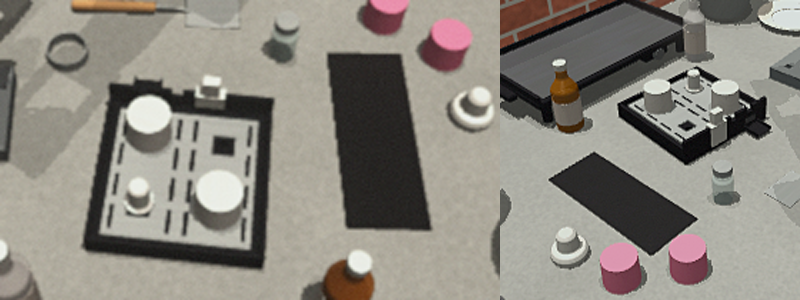

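The final view shows both white cups flat on the grid at (149,123) and (218,198) and the bare post at (138,195). The slide sits in the open notch at (210,92), the mat is empty and the other things have not moved.

```bash
python3 -c "from workcell import *; print(job_done())"
```

```text
the job is handed in; nothing more can be done
None
```

The job is handed in at about 40 s on the robot's clock; the interface gives no verdict.

- **Slide:** I moved it from the shut notch to the open one, 100 mm along the rim. Pressed down, it stopped within 0.2 mm of its original seated height.
- **Posts:** All three posts in the caddy are in sockets. The wrist picture faintly showed each socket, so all three went in on the first try with no search. Each stopped within 0.1 mm of its calculated home height at about 8 N.
- **Cups:** One white cup was knocked toward the other during the run, so I measured both again before lifting them. Each now stands over its own post and came down at the expected height. The pink look-alikes were left alone.
- **Last check:** The final scene and side pictures show the slide in the open notch, both cups upright on the grid, one bare post and the mat empty. The shaker, cutter and timer look undisturbed. The spice jar was outside that picture, but the arm did not come near it.
- **Failed or disagreeing:** In those last pictures the network found no post and only one of the two cups. Its scene and side readings for that cup were about 25 mm apart, and those for the slide about 10 mm apart along x. I relied on the gripper's seating heights and the pictures instead.

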